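# Raise the duct cutter's guard for a blade change

## Robot

A 6-joint arm with a two-finger parallel gripper is mounted at the origin on the work surface. World frame = base frame: x ahead of the robot, y to its left, z up, the work surface at z = 0. Lengths are in m, angles in rad, forces in N, time in s.
With the tool pointing down it reaches from about 0.275 to 0.75 m from the base axis. Payload 10.2 kg.
Tool frame: the origin (TCP) lies midway between the tips of the shut fingers; the grasp point (between the pads) lies 19 mm behind it; z points along the fingers, y is the line along which they close (so a half turn about z gives the same grasp; the last joint's range is limited). The gripper opens to 88 mm and grips with 3 to 60 N. Pads are 18 mm wide; open, the fingers measure 123 mm over their backs; the gripper's body (75 mm by 187 mm) begins 45 mm behind the grasp point.
Start: joints at [0.97, 0.313, 1.498, -0, 1.331, -0.223], TCP at [0.194, 0.488, 0.239] pointing down, gripper open.
Joint ranges: [-2.94, 2.94], [-0.97, 2.17], [0.19, 2.56], [-1.23, 4.37], [0.02, 3.11], [-2.88, 2.88]. Speed limits (rad/s): [2.39, 2.39, 3.01, 3.14, 3.14, 3.14].

## Interface

Orientations are given as a unit quaternion [x, y, z, w].
In Python, from workcell import robot gives the robot as it stands.
- The arm moves only by the tool servo_tool, never from a script. Its argument "deltas" is a list of rows, each an object with "dp": the shift along the tool's x, y, z in cm, a list of three; "delta_rot": the turn, a rotation vector about the tool's x, y, z in rad, a list of three. A call has 1 to 12 rows; each row is the pose to reach, as a shift and turn from the pose commanded when the call began, along the tool's axes at that moment; what a row does not reach only later rows make up. A row lasts 1/10 s, in which the tool goes at most 50 mm and 8.59 degrees, less where a joint would pass 70% of its speed; a pose out of reach is approached as far as the arm can. A call with a gripper value outside its range is refused whole. "grip" is the closure, from 0 (fully open) to 1 (shut), set as the call begins (left out, the last holds). The fingers move at their own pace and stop on an object; the grip force is fixed at half the most. Time passes only in rows, so rows that repeat a pose let the fingers close. It gives the time, the measured TCP pose, the force, the opening and the grip force at its end, in the units of the state.
- robot.get_state(): the state, without advancing time (a new reading comes with each control period).
- robot.get_image(name): name is "scene" or "top" or "wrist"; returns (picture, depth): 420x560x3 uint8, red, green, blue; 420x560 float32, m along the optical axis (not along the pixel's ray), 0 where there is no reading.
- robot.camera_model(name): a dict with "mtx" (3x3 intrinsics, pixels), "D" ([k1, k2, p1, p2, k3] as OpenCV has them; the pictures are not rectified), "xyz" and "attitude" of the camera in the world. Camera axes: x right, y down, z forward; pixel columns grow to the right and rows downward; lengths in m; the calibration is good to about 2 mm. A picture is of the moment at which its call begins: read the wrist's pose just before it. camera_model takes no time and is no camera call; for the wrist camera it gives the pose at the moment of the call.
- robot.hand_in(): hands the job in; it is judged then, once.
Trained networks look in the newest picture that a camera, given by its name, has taken for a name from the list of things; names that differ only in an ending like _2 or _b are one class to them, and where a whole thing is asked for, a point or a joint stands for the part that bears it (a point fixed in the world has none). Each returns a list of dicts, best first, with "confidence" (0 to 1); they miss things now and then, are a little off and sometimes report something else, mostly with a low value. They report only what shows in the picture. A call takes as long as a camera call.
- robot.outline_of(target, camera): "pixels" (420x560 bool, what is visible of it) and "box" ([centre column, centre row, width, height] in pixels, round what is visible of it).
The state is a dict: "t": time; "joint_pos": joint angles; "joint_vel": joint speeds; "effort": joint torques, N m; "position": TCP position; "tool_rot": TCP orientation; "wrist_force": force on the tool from outside, world axes, zero at the start; "ft_torque": the same for the moment, N m; "finger_gap": finger opening in m; "grasp_force": force on a finger pad.
Only numpy, scipy, OpenCV 4.12 (cv2) and the standard library are available. Lean on these libraries where they do the work, as an engineer would, in place of code of your own. Each camera call takes 0.05 s, during which the arm holds its last target. There are 200 camera calls.

## Task

Get the bench duct cutter ready for a blade change: first, with the guard still shut, throw the black-knobbed lock lever from where it leans towards the robot into the middle notch (lever upright, between the two raised pegs) and leave it there. Then take hold of the guard flap, swing it up to the point where it stands balanced straight up over its hinge, and finish there, still gripping it and keeping it still: do not let go at the end, and never let the flap go well past that point towards its back stop. Leave the loose things on the table where they are.

Things in the scene. Friction and masses are not known exactly. Their poses are not given: they have to be found in the camera images.
- cutter: Wiring-duct cutter, fixed: aluminium base plate 300 (x) x 400 (y) x 30 mm, origin at the centre of its underside, x away from the robot at yaw 0, z up. On it a dark-blue head, 118 high, under the guard; to the -y side behind it a blue plate (y -88, x +15 to +135, 220 high) with a parked hand lever slanting up to x 210, 315 high. Guard hinge line: along y at x +20, 125 mm above the table.
- guard: Guard flap: aluminium plate 130 wide (y), 6 thick, along its free edge a round steel rod 14 mm thick, 130 from the hinge line, that sticks out free 80 mm on the +y side (y +65 to +145) as a handle and can turn in the fingers. Origin on the hinge line, mid-plate; x from rod to hinge, y along the hinge; shut, its axes are the cutter's. 0.25-0.41 kg, centred in its plane; nearly no hinge friction.
- guard_hinge (a joint): Angle of the guard flap in rad: 0 = shut, level, its rod towards the robot; grows as the rod goes up and away from the robot; 1.571 = straight up, the balance point; 2.3 = lying on the back stop.
- rod_grip (a point): Point on the axis of the guard's rod, in the middle of the free part of the rod (47 mm beyond the plate's edge). It moves with the guard; 125 mm above the table when shut, 255 mm when straight up.
- guard_axis (a point): Fixed point on the hinge line beside rod_grip: rod_grip moves round it on a vertical circle of 130 mm radius.
- lever_base: Grey block of the lock lever, 85 (x) x 44 (y) x 30 mm, fixed on the base plate on its -y side, nearer the robot; origin at the centre of its underside, axes parallel to the cutter's. On its +y side a steel quadrant with three notches stands beside the lever, 99 mm high over the underside; two small pegs flank the middle notch.
- lever (a joint): Angle of the lock lever in rad: 0 = first notch, leaning 0.5 rad towards the robot; 0.5 = middle notch, upright; 1.0 = last notch, leaning 0.5 rad away. It starts leaning towards the robot, between 0 and 0.25. It is stiff, moves with about 2 N at the knob and stays where it is left; it does not snap into a notch by itself.
- lever_knob (a point): Centre of the lever's black ball knob, 28 mm in diameter, 90 mm from the pivot, on a steel shaft of 10 mm diameter. About 155 mm above the table when upright.
- lever_pivot (a point): Fixed point on the lever's pivot, 35 mm above the underside of its block; the knob swings about it in the cutter's x-z plane.
- duct: Loose piece of grey slotted wiring duct, 200 x 40 x 40 mm, a bystander; origin at the centre of its underside.
- oil_bottle: Loose white bottle, 56 mm diameter, 130 mm high, a bystander; origin at the centre of its underside.
- screw_tray: Loose grey divided tray, 120 x 160 x 40 mm, a bystander; origin at the centre of its underside.

How it is judged:
On the way, in this order (a step that is already met when the one before it is completed fails the run):
1. the lever is in the middle notch, the guard still shut (value of joint lever between 0.42 and 0.58 rad and value of joint guard_hinge below 0.15 rad), for 0.3 s.
2. the guard is held at its balance point, the lever still in the middle notch (value of joint lever between 0.42 and 0.58 rad and value of joint guard_hinge between 1.491 and 1.651 rad and velocity of joint guard_hinge between -0.08 and 0.08 rad/s and contact force between the fingers and guard above 0.5 N), for 0.3 s.
At the end, for the whole second after the job is handed in: The fingers hold the guard (at least 0.5 N of contact), still, within 0.08 rad (4.5 degrees) of straight up, and the lever is in the middle notch (within 0.08 rad of 0.5) (all of step 2); the arm keeps its last pose, push and grip.
It fails at once if the guard goes over centre towards its back stop (more than 0.35 rad past straight up) (value of joint guard_hinge above 1.92 rad).
It fails at once if a loose thing on the table is moved by more than 30 mm (distance of any of duct, oil_bottle, screw_tray from where it was at the start of the episode above 0.03 m).
It also fails if it takes over 51 s, if anything falls off the work surface, if the arm or the gripper's body presses on something with over 40 N, if the wrist force passes 120 N, or if a joint passes its speed limit or range.

## Working session

There is one attempt and no reset: what is moved stays moved. The work goes in short steps, Python scripts to look and compute and a tool call to move; the robot and the scene stay as the last step left them, time stands still between calls to the robot, and variables do not carry over. Pictures are saved under pics/ and viewed, at most 10 in all, crops included, and the job is handed in when it is done.

Besides the shell and the picture viewer there is one more tool, called after ">>>" as name(argument=value, ...), one argument or row to a line, values as JSON. servo_tool: Moves the arm, as the interface text tells. Its arguments: {"type":"object","properties":{"deltas":{"type":"array","items":{"type":"object","properties":{"dp":{"type":"array","items":{"type":"number"}},"delta_rot":{"type":"array","items":{"type":"number"}}}}},"grip":{"type":"number"}},"required":["deltas"]}

```bash
mkdir -p pics
cat > h.py <<'E'
import numpy as np, cv2
from scipy.spatial.transform import Rotation as R
from workcell import robot
def grab(n):
    m=robot.camera_model(n); im,d=robot.get_image(n); return m,im,d
def pts(m,d,mask):
    v,u=np.nonzero(mask&(d>0)); z=d[v,u]
    p=cv2.undistortPoints(np.c_[u,v].astype(float).reshape(-1,1,2),np.array(m['mtx']),np.array(m['D'],float)).reshape(-1,2)
    a=np.array(m['attitude']); Rm=R.from_quat(a) if a.size==4 else R.from_matrix(a)
    return Rm.apply(np.c_[p*z[:,None],z])+np.array(m['xyz'])
E
python3 - <<'E'
from h import *
s=robot.get_state(); print(s['t'],s['position'],s['tool_rot'],s['finger_gap'])
for c in ['scene','top']:
    m,im,d=grab(c); cv2.imwrite(f'pics/{c}.png',im[:,:,::-1]); print(c,m['xyz'],m['attitude'])
    for n in ['cutter','guard','lever_base','lever_knob','duct','oil_bottle','screw_tray']:
        for o in robot.outline_of(n,c)[:2]:
            P=pts(m,d,o['pixels'])
            if len(P): print(n,round(o['confidence'],2),np.round(o['box']),len(P),np.median(P,0).round(3),np.percentile(P,3,0).round(3),np.percentile(P,97,0).round(3))
E
```

```text
0.0 [0.19356067 0.48775935 0.23816689] [ 1.87813232e-01  9.82204556e-01 -5.84985241e-04 -2.38918343e-04] 0.08835434288537543
scene [1.25150598 0.67686805 1.14539924] [ 0.35490096  0.8541952  -0.3513055  -0.14484585]
cutter 0.93 [277. 278. 175. 139.] 13607 [0.674 0.107 0.032] [ 0.5   -0.086  0.014] [0.791 0.262 0.221]
guard 0.63 [300. 236.  93.  52.] 2147 [0.584 0.07  0.128] [ 0.507 -0.002  0.027] [0.658 0.168 0.133]
lever_base 0.57 [257. 211.  14.  42.] 422 [ 0.567 -0.09   0.088] [ 0.538 -0.11   0.033] [ 0.597 -0.08   0.163]
lever_knob 0.5 [254. 197.   7.  22.] 95 [ 0.564 -0.103  0.155] [ 0.548 -0.112  0.116] [ 0.572 -0.093  0.165]
duct 0.66 [417. 320.  29.  74.] 1159 [0.496 0.443 0.005] [ 0.4    0.392 -0.001] [0.578 0.491 0.042]
oil_bottle 0.58 [186. 171.  22.  33.] 489 [ 0.591 -0.414  0.072] [ 0.559 -0.443  0.007] [ 0.611 -0.4    0.13 ]
screw_tray 0.94 [194. 150.  54.  45.] 1327 [ 0.457 -0.513  0.021] [ 0.393 -0.601 -0.001] [ 0.521 -0.435  0.042]
top [ 0.34888473 -0.04854796  1.90014527] [ 0.70626569 -0.70603265  0.03197541 -0.04103962]
cutter 0.86 [254. 173. 117. 131.] 9167 [0.634 0.061 0.033] [ 0.488 -0.121  0.021] [0.785 0.25  0.239]
guard 0.94 [242. 201.  64.  47.] 1645 [0.582 0.063 0.129] [0.514 0.001 0.119] [0.654 0.146 0.138]
lever_base 0.74 [301. 204.  14.  24.] 304 [ 0.578 -0.103  0.064] [ 0.54  -0.124  0.05 ] [ 0.621 -0.085  0.168]
lever_base 0.21 [243. 203.  64.  45.] 1716 [0.581 0.066 0.129] [0.513 0.001 0.112] [0.654 0.161 0.138]
duct 0.88 [150. 233.  35.  52.] 727 [0.485 0.439 0.007] [ 0.401  0.387 -0.004] [0.573 0.488 0.044]
oil_bottle 0.81 [392. 206.  23.  18.] 251 [ 0.574 -0.42   0.089] [ 0.554 -0.447  0.023] [ 0.602 -0.402  0.134]
screw_tray 0.85 [418. 240.  46.  35.] 1651 [ 0.457 -0.519  0.009] [ 0.398 -0.597 -0.003] [ 0.514 -0.44   0.044]
```

Run:
```python
import cv2
a=cv2.imread('pics/scene.png')[150:370,160:440]; b=cv2.imread('pics/top.png')[90:260,180:340]
cv2.imwrite('pics/v1.png',cv2.resize(a,(760,597)))
from h import *
m,im,d=grab('top')
P=pts(m,d,np.ones(d.shape,bool)); 
# base plate yaw: points at z 0.03
Q=P[(abs(P[:,2]-.03)<.006)&(P[:,0]>.42)&(P[:,0]<.85)&(abs(P[:,1]-.06)<.27)]
r=cv2.minAreaRect((Q[:,:2]*1000).astype(np.float32)); print('base',r)
o=robot.outline_of('guard','top')[0]; G=pts(m,d,o['pixels']); G=G[G[:,2]>.115]
print('guard',cv2.minAreaRect((G[:,:2]*1000).astype(np.float32)))
# rod: guard points beyond
for x in G[G[:,1]>.125][:40:3]: print(x.round(3))
K=P[(P[:,2]>.1)&(P[:,0]>.5)&(P[:,0]<.64)&(P[:,1]>-.14)&(P[:,1]<-.05)]; print(K.round(3).tolist()[:80])
```

```text
base ((632.4513549804688, 63.84635925292969), (300.5404968261719, 396.66864013671875), 4.70112943649292)
guard ((584.3497924804688, 101.75061798095703), (143.7084503173828, 210.39987182617188), 4.701508522033691)
[0.648 0.128 0.122]
[0.633 0.127 0.132]
[0.623 0.128 0.126]
[0.613 0.128 0.122]
[0.598 0.127 0.134]
[0.524 0.13  0.13 ]
[0.52  0.167 0.131]
[0.519 0.156 0.137]
[0.52  0.146 0.135]
[0.52  0.136 0.131]
[0.519 0.125 0.139]
[0.516 0.19  0.134]
[0.516 0.18  0.134]
[0.517 0.171 0.126]
[[0.623, -0.088, 0.101], [0.619, -0.087, 0.106], [0.615, -0.087, 0.111], [0.611, -0.087, 0.116], [0.608, -0.087, 0.114], [0.603, -0.087, 0.12], [0.602, -0.09, 0.128], [0.601, -0.087, 0.111], [0.6, -0.09, 0.119], [0.597, -0.087, 0.116], [0.596, -0.09, 0.125], [0.594, -0.087, 0.11], [0.591, -0.09, 0.134], [0.592, -0.087, 0.103], [0.588, -0.09, 0.132], [0.585, -0.09, 0.126], [0.583, -0.09, 0.118], [0.58, -0.091, 0.113], [0.575, -0.09, 0.127], [0.57, -0.09, 0.137], [0.57, -0.093, 0.138], [0.569, -0.103, 0.15], [0.568, -0.106, 0.155], [0.568, -0.11, 0.155], [0.567, -0.09, 0.133], [0.564, -0.1, 0.157], [0.
[... 566 characters left out ...]
57, -0.09, 0.13], [0.555, -0.093, 0.152], [0.554, -0.096, 0.16], [0.554, -0.099, 0.157], [0.553, -0.102, 0.17], [0.554, -0.106, 0.159], [0.554, -0.109, 0.16], [0.553, -0.112, 0.166], [0.554, -0.116, 0.16], [0.555, -0.12, 0.155], [0.556, -0.091, 0.112], [0.555, -0.094, 0.119], [0.551, -0.096, 0.158], [0.55, -0.099, 0.161], [0.55, -0.103, 0.164], [0.549, -0.106, 0.17], [0.55, -0.109, 0.164], [0.551, -0.113, 0.155], [0.55, -0.116, 0.162], [0.551, -0.119, 0.159], [0.554, -0.091, 0.104], [0.553, -0.094, 0.11], [0.547, -0.096, 0.162], [0.547, -0.099, 0.163], [0.547, -0.103, 0.165], [0.547, -0.106, 0.163], [0.547, -0.109, 0.164], [0.547, -0.113, 0.161], [0.548, -0.116, 0.157], [0.551, -0.091, 0.1]]
```

View pics/v1.png

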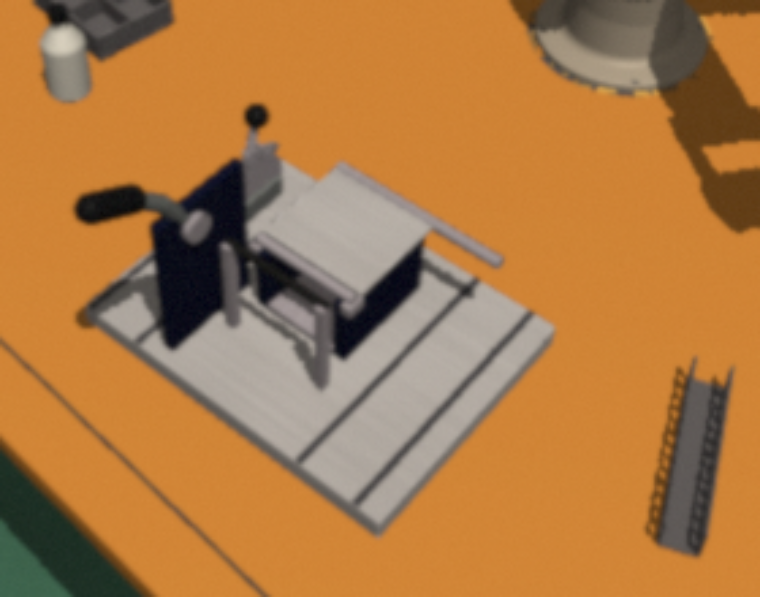

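The crop shows the lever at (255,115) leaning towards the robot, the guard shut, and its rod end at (498,262) on the +y side. The measured base yaw is about 4.7°, which puts the rod grip near (0.514, 0.166). I'll move above the lever for a closer look.

>>> servo_tool(
  deltas=[
    {"dp":[-4,-3,-2],"delta_rot":[0,0,-0.1]},
    {"dp":[-8,-6.3,-4],"delta_rot":[0,0,-0.2]},
    {"dp":[-12,-9.4,-6],"delta_rot":[0,0,-0.3]},
    {"dp":[-16,-12.5,-8],"delta_rot":[0,0,-0.4]},
    {"dp":[-20,-15.7,-8],"delta_rot":[0,0,-0.464]},
    {"dp":[-24,-18.8,-8],"delta_rot":[0,0,-0.464]},
    {"dp":[-28,-22,-8],"delta_rot":[0,0,-0.464]},
    {"dp":[-32,-25,-8],"delta_rot":[0,0,-0.464]},
    {"dp":[-36,-28.2,-8],"delta_rot":[0,0,-0.464]},
    {"dp":[-40,-31.3,-8],"delta_rot":[0,0,-0.464]},
    {"dp":[-44,-34.5,-8],"delta_rot":[0,0,-0.464]},
    {"dp":[-47,-36.8,-8],"delta_rot":[0,0,-0.464]},
  ],
)

```text
t: 2.1
position: [0.4898, -0.0199, 0.3189]
tool_rot: [-0.043, 0.999, -0.0, 0.0]
wrist_force: [0.8, 0.6, 1.2]
finger_gap: 0.088
grasp_force: 0.0
```

Run:
```python
from h import *
s=robot.get_state(); print(s['t'],s['position'],s['joint_pos'],R.from_quat(s['tool_rot']).as_matrix().round(3))
m,im,d=grab('wrist'); print(m['xyz'],R.from_quat(m['attitude']).as_matrix().round(3)); cv2.imwrite('pics/w1.png',im[:,:,::-1])
```

```text
2.1 [ 0.48977106 -0.01994889  0.3188834 ] [-2.80328115e-01  1.88124896e-01  1.45011279e+00  1.42568487e-04
  1.50286282e+00 -1.93692070e+00] [[-0.996 -0.086  0.001]
 [-0.086  0.996  0.   ]
 [-0.001 -0.    -1.   ]]
[ 0.4111681  -0.02666632  0.46406565] [[-0.086  0.95   0.301]
 [ 0.996  0.082  0.026]
 [-0.     0.302 -0.953]]
```

View pics/w1.png

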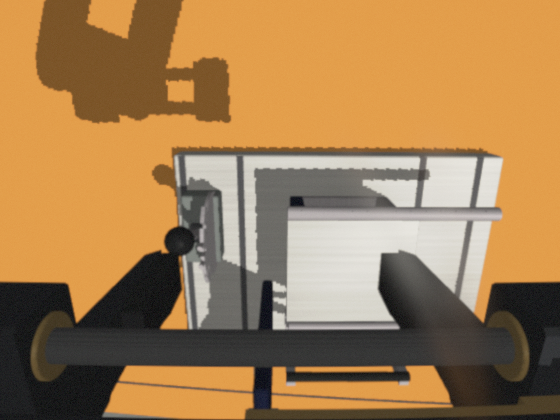

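The wrist view shows the knob at about (180,241), the quadrant at (205,235), its block at (205,220), and the rod along row 214 from column 290 to 500. Next I'll measure the lever parts in the cutter frame.

```bash
cat >> h.py <<'E'
C=np.array([.6325,.0638]); yaw=np.radians(4.7); U=np.array([np.cos(yaw),np.sin(yaw)]); V=np.array([-U[1],U[0]])
def loc(P): 
    q=P[:,:2]-C; return np.c_[q@U,q@V,P[:,2]]
E
python3 - <<'E'
from h import *
m,im,d=grab('wrist')
mask=np.zeros(d.shape,bool); mask[180:300,165:232]=1
P=loc(pts(m,d,mask))
n=lambda A:(len(A),A.min(0).round(4),A.max(0).round(4),A.mean(0).round(4))
P=P[P[:,2]<.2]
base=P[(abs(P[:,2]-.03)<.004)]; blk=P[abs(P[:,2]-.06)<.004]; print('blk',n(blk))
q=P[(P[:,2]>.07)&(P[:,1]>-.162)&(P[:,1]<-.1)]; print('quad',n(q))
for z in (.075,.085,.095,.105,.115,.125,.135): 
    a=q[abs(q[:,2]-z)<.005]
    if len(a): print(z,n(a))
k=P[(P[:,2]>.135)]; print('knob',n(k))
from scipy.optimize import least_squares
for N in ('lever_knob','lever_base','lever'):
  for o in robot.outline_of(N,'wrist')[:1]: print(N,o['confidence'],o['box'],n(loc(pts(m,d,o['pixels']))))
r=least_squares(lambda c:np.linalg.norm(k-c,axis=1)-.014,k.mean(0)-[0,0,.008],loss='soft_l1',f_scale=.002); print('centre',r.x.round(4))
print('world',C+r.x[0]*U+r.x[1]*V)
cv2.imwrite('pics/w1c.png',cv2.resize(im[175:300,150:250,::-1],(480,600),interpolation=cv2.INTER_CUBIC))
g=np.zeros(d.shape,bool); g[195:230,420:510]=1
G=loc(pts(m,d,g)); G=G[G[:,2]>.1]; print('rod',n(G), np.median(G,0))
E
```

```text
blk (1275, array([-0.1128, -0.1869,  0.056 ]), array([-0.0177, -0.1425,  0.064 ]), array([-0.0738, -0.1646,  0.0592]))
quad (1391, array([-0.1124, -0.162 ,  0.0701]), array([-0.0189, -0.1482,  0.1649]), array([-0.076 , -0.1518,  0.1165]))
0.075 (147, array([-0.1124, -0.1617,  0.0701]), array([-0.0189, -0.1484,  0.0799]), array([-0.0715, -0.1494,  0.075 ]))
0.085 (147, array([-0.1099, -0.162 ,  0.08  ]), array([-0.021 , -0.1484,  0.09  ]), array([-0.0728, -0.1495,  0.0852]))
0.095 (144, array([-0.1061, -0.1619,  0.0901]), array([-0.0247, -0.1484,  0.1   ]), array([-0.069 , -0.1502,  0.0949]))
0.105 (212, array([-0.1086, -0.1619,  0.1   ]), array([-0.0199, -0.1484,  0.11  ]), array([-0.0721, -0.1502,  0.1055]))
0.115 (205, array([-0.102 , -0.1608,  0.11  ]), array([-0.0278, -0.1486,  0.12  ]), array([-0.0668, -0.1501,  0.115 ]))
0.125 (127, array([-0.0858, -0.1529,  0.1201]), array([-0.044 , -0.1482,  0.1299]), array([-0.0677, -0.1503,  0.1231]))
0.135 (49, array([-0.0773, -0.1532,  0.1303]), array([-0.0524, -0.1488,  0.1335]), array([-0.0653, -0.1509,  0.1321]))
knob (726, array([-0.1055, -0.1773,  0.1456]), array([-0.0781, -0.1507,  0.1658]), array([-0.0944, -0.1623,  0.159 ]))
lever_knob 0.83 [187.9, 240.2, 32.1, 31.8] (796, array([-0.1055, -0.2258, -0.0007]), array([-0.0341, -0.1507,  0.1658]), array([-0.0926, -0.1623,  0.1531]))
lever_base 0.89 [199.9, 235.7, 60.1, 91.3] (3575, array([-0.1128, -0.1941,  0.0289]), array([ 0.0103, -0.1424,  0.1658]), array([-0.0781, -0.1584,  0.0905]))
lever 0.82 [188.3, 240.2, 34.2, 29.4] (728, array([-0.1055, -0.1764,  0.0844]), array([-0.0734, -0.151 ,  0.1658]), array([-0.0939, -0.1622,  0.1561]))
centre [-0.0907 -0.1648  0.1504]
world [ 0.55562922 -0.10789604]
rod (1307, array([-0.1167,  0.0566,  0.123 ]), array([-0.0919,  0.147 ,  0.1328]), array([-0.1106,  0.099 ,  0.1294])) [-0.11129516  0.09858785  0.12994721]
```

View pics/w1c.png

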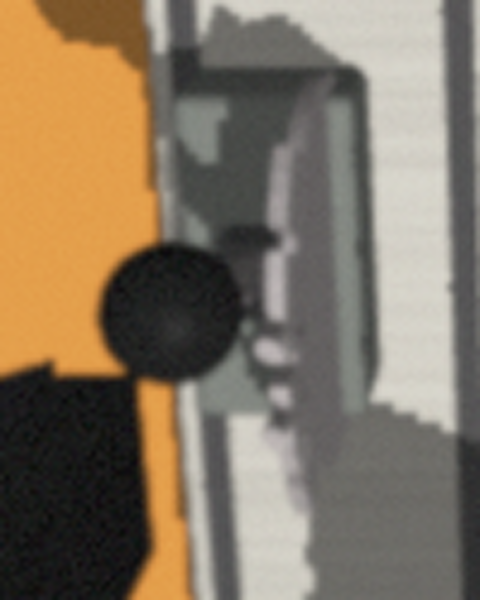

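The quadrant and pegs are centred at local x = -0.065, so that's the pivot. The knob is at -0.091, z 0.150, which means a lean of about 0.29 rad and agrees with its height. I'll pinch the knob along y.

>>> servo_tool(
  deltas=[
    {"dp":[-2,-3,3]},
    {"dp":[-4,-6.3,7]},
    {"dp":[-5.8,-9.3,10]},
    {"dp":[-5.8,-9.3,13]},
    {"dp":[-5.8,-9.3,15.5]},
    {"dp":[-5.8,-9.3,17]},
    {"dp":[-5.8,-9.3,17.8]},
    {"dp":[-5.8,-9.3,17.8]},
    {"dp":[-5.8,-9.3,17.8]},
  ],
)

```text
invalid input at $.deltas[0]: expected keys dp, delta_rot
```

Run:
```python
from h import *
s=robot.get_state(); print(s['t'],s['position'],loc(np.array([s['position']])),s['wrist_force'])
m,im,d=grab('wrist'); cv2.imwrite('pics/w2.png',im[:,:,::-1])
for N in ('lever_knob',):
  for o in robot.outline_of(N,'wrist')[:1]: print(N,o['confidence'],o['box'],np.median(loc(pts(m,d,o['pixels'])),0))
```

```text
2.35 [ 0.48889569 -0.01747405  0.31866232] [[-0.1497809  -0.06923403  0.31866232]] [-0.19328137  0.51268106 -0.0626693 ]
lever_knob 0.69 [179.1, 241.8, 33.1, 29.3] [-0.09434392 -0.16133288  0.15877795]
```

View pics/w2.png

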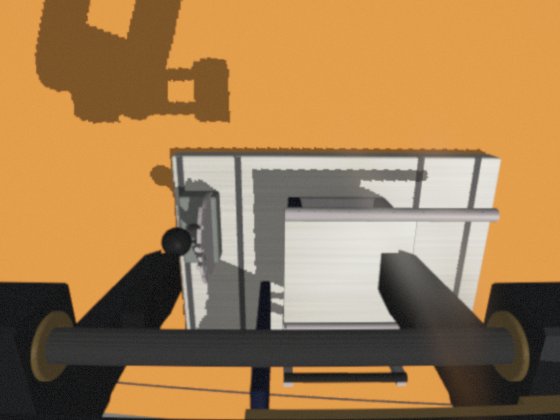

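The move was refused because `delta_rot` was missing, so the view is unchanged, with the knob at (177,241). I'll resend it from the settled pose.

>>> servo_tool(
  deltas=[
    {"dp":[-2,-3.2,3],"delta_rot":[0,0,0]},
    {"dp":[-4,-6.4,7],"delta_rot":[0,0,0]},
    {"dp":[-5.9,-9.5,10],"delta_rot":[0,0,0]},
    {"dp":[-5.9,-9.5,13],"delta_rot":[0,0,0]},
    {"dp":[-5.9,-9.5,15.5],"delta_rot":[0,0,0]},
    {"dp":[-5.9,-9.5,17],"delta_rot":[0,0,0]},
    {"dp":[-5.9,-9.5,17.8],"delta_rot":[0,0,0]},
    {"dp":[-5.9,-9.5,17.8],"delta_rot":[0,0,0]},
    {"dp":[-5.9,-9.5,17.8],"delta_rot":[0,0,0]},
  ],
)

```text
t: 3.35
position: [0.5565, -0.1071, 0.1418]
tool_rot: [-0.043, 0.999, -0.0, 0.001]
wrist_force: [-0.5, -0.8, 0.0]
finger_gap: 0.0881
grasp_force: 0.0
```

Run:
```python
from h import *
s=robot.get_state(); print(s['t'],s['position'],loc(np.array([s['position']])),s['wrist_force'])
m,im,d=grab('wrist'); cv2.imwrite('pics/w3.png',im[:,:,::-1])
for N in ('lever_knob',):
  for o in robot.outline_of(N,'wrist')[:1]: print(N,o['confidence'],o['box'],np.median(loc(pts(m,d,o['pixels'])),0))
```

```text
3.35 [ 0.55648085 -0.10707134  0.14180811] [[-0.08976447 -0.16406787  0.14180811]] [-0.45554305 -0.76593804  0.04679106]
lever_knob 0.86 [277.6, 281.2, 63.6, 70.1] [-0.09621899 -0.16464842  0.15986461]
```

View pics/w3.png

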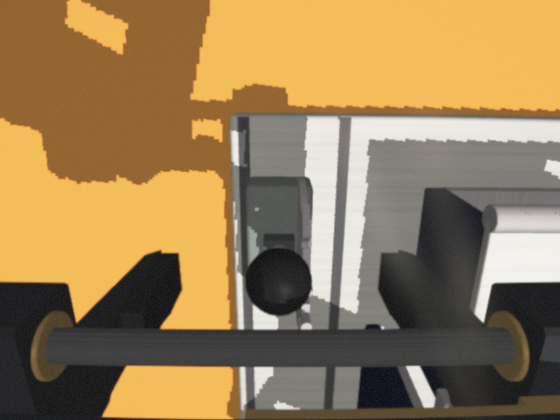

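The knob at (278,281) is centred between the fingers, so I'll close on it.

>>> servo_tool(
  deltas=[
    {"dp":[0,0,0],"delta_rot":[0,0,0]},
    {"dp":[0,0,0],"delta_rot":[0,0,0]},
    {"dp":[0,0,0],"delta_rot":[0,0,0]},
    {"dp":[0,0,0],"delta_rot":[0,0,0]},
    {"dp":[0,0,0],"delta_rot":[0,0,0]},
    {"dp":[0,0,0],"delta_rot":[0,0,0]},
    {"dp":[0,0,0],"delta_rot":[0,0,0]},
    {"dp":[0,0,0],"delta_rot":[0,0,0]},
  ],
  grip=1,
)

```text
t: 4.25
position: [0.5561, -0.1075, 0.1407]
tool_rot: [-0.043, 0.999, -0.0, 0.0]
wrist_force: [-0.4, -3.2, -0.1]
finger_gap: 0.0263
grasp_force: 30.3
```

>>> servo_tool(
  deltas=[
    {"dp":[-0.3,0,0],"delta_rot":[0,0,0]},
    {"dp":[-0.7,0,-0.1],"delta_rot":[0,0,0]},
    {"dp":[-1.1,0,-0.2],"delta_rot":[0,0,0]},
    {"dp":[-1.5,0,-0.3],"delta_rot":[0,0,0]},
    {"dp":[-1.9,0,-0.35],"delta_rot":[0,0,0]},
    {"dp":[-2.2,0,-0.4],"delta_rot":[0,0,0]},
    {"dp":[-2.5,0,-0.4],"delta_rot":[0,0,0]},
    {"dp":[-2.5,0,-0.4],"delta_rot":[0,0,0]},
    {"dp":[-2.5,0,-0.4],"delta_rot":[0,0,0]},
    {"dp":[-2.5,0,-0.4],"delta_rot":[0,0,0]},
  ],
)

```text
t: 5.25
position: [0.5811, -0.1054, 0.1445]
tool_rot: [-0.043, 0.999, -0.0, 0.0]
wrist_force: [1.6, -4.6, -4.1]
finger_gap: 0.0266
grasp_force: 30.0
```

Run:
```python
from h import *
s=robot.get_state(); print(s['t'],s['position'],loc(np.array([s['position']])),s['wrist_force'],s['finger_gap'])
from scipy.optimize import least_squares
for cam in ('wrist','scene'):
  m,im,d=grab(cam); cv2.imwrite(f'pics/w4{cam}.png',im[:,:,::-1])
  for o in robot.outline_of('lever_knob',cam)[:1]:
    k=loc(pts(m,d,o['pixels'])); k=k[(k[:,2]>.14)&(k[:,2]<.175)]
    if len(k)<9: continue
    r=least_squares(lambda c:np.linalg.norm(k-c,axis=1)-.014,k.mean(0)-[0,0,.008],loss='soft_l1',f_scale=.002)
    print(cam,o['confidence'],o['box'],len(k),r.x.round(4))
```

```text
5.25 [ 0.58112694 -0.10542872  0.14450417] [[-0.06506666 -0.16445024  0.14450417]] [ 1.62827519 -4.64241864 -4.09453898] 0.026611752768565724
wrist 0.6 [280.4, 263.8, 63.6, 106.6] 3607 [-0.067  -0.1646  0.1541]
```

View pics/w4wrist.png

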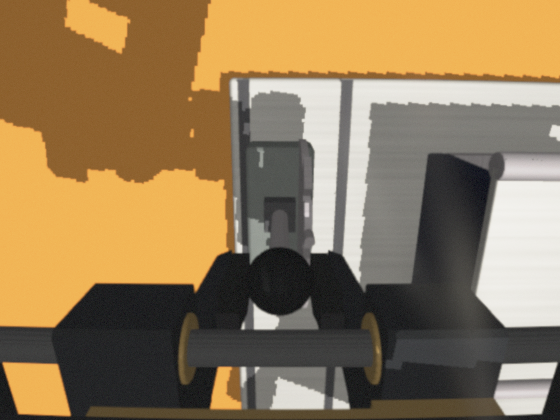

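The knob is held at (280,281) and the lever is near upright. I'll nudge it 1 mm, release, rise and check.

>>> servo_tool(
  deltas=[
    {"dp":[-0.1,0,0],"delta_rot":[0,0,0]},
    {"dp":[-0.1,0,0],"delta_rot":[0,0,0]},
  ],
)

```text
t: 5.65
position: [0.5816, -0.1053, 0.1445]
tool_rot: [-0.043, 0.999, -0.0, -0.001]
wrist_force: [-0.3, -5.8, -2.2]
finger_gap: 0.0266
grasp_force: 30.0
```

>>> servo_tool(
  deltas=[
    {"dp":[0,0,0],"delta_rot":[0,0,0]},
    {"dp":[0,0,0],"delta_rot":[0,0,0]},
    {"dp":[0,0,0],"delta_rot":[0,0,0]},
    {"dp":[0,0,0],"delta_rot":[0,0,0]},
    {"dp":[0,0,-1],"delta_rot":[0,0,0]},
    {"dp":[0,0,-4],"delta_rot":[0,0,0]},
    {"dp":[2,0,-8],"delta_rot":[0,0,0]},
    {"dp":[5,3,-12],"delta_rot":[0,0,0]},
    {"dp":[8,6,-15],"delta_rot":[0,0,0]},
    {"dp":[9,7,-16],"delta_rot":[0,0,0]},
    {"dp":[9,7,-16],"delta_rot":[0,0,0]},
  ],
  grip=0,
)

```text
t: 6.75
position: [0.4856, -0.0419, 0.3084]
tool_rot: [-0.044, 0.999, -0.001, 0.003]
wrist_force: [-0.0, -0.8, 0.1]
finger_gap: 0.088
grasp_force: 0.0
```

Run:
```python
from h import *
s=robot.get_state(); print(s['t'],s['position'],R.from_quat(s['tool_rot']).as_matrix().round(3),s['wrist_force'],s['finger_gap'])
from scipy.optimize import least_squares
for cam in ('wrist','scene'):
  m,im,d=grab(cam); cv2.imwrite(f'pics/w5{cam}.png',im[:,:,::-1])
  for o in robot.outline_of('lever_knob',cam)[:1]:
    k=loc(pts(m,d,o['pixels'])); k=k[(k[:,2]>.14)&(k[:,2]<.175)]
    if len(k)<9: continue
    r=least_squares(lambda c:np.linalg.norm(k-c,axis=1)-.014,k.mean(0)-[0,0,.008],loss='soft_l1',f_scale=.002)
    print(cam,o['confidence'],o['box'],len(k),r.x.round(4))
  if cam=='wrist':
    P=loc(pts(m,d,np.ones(d.shape,bool)))
    for z in (.075,.085,.095,.105,.115,.125,.132):
      a=P[(abs(P[:,2]-z)<.005)&(P[:,1]>-.158)&(P[:,1]<-.14)&(P[:,0]>-.13)&(P[:,0]<0)]
      if len(a): print(z,len(a),a[:,0].min().round(4),a[:,0].max().round(4))
    o=robot.outline_of('guard',cam)[0]; G=loc(pts(m,d,o['pixels'])); G=G[(G[:,2]>.12)&(G[:,1]>.075)&(G[:,0]<-.1)]
    print('rod',len(G),G.min(0),G.max(0),G.mean(0))
cv2.imwrite('pics/w5c.png',cv2.resize(cv2.imread('pics/w5wrist.png')[100:320,100:400],(800,587)))
```

```text
6.75 [ 0.48561865 -0.04186913  0.30842782] [[-0.996 -0.088  0.006]
 [-0.088  0.996 -0.002]
 [-0.006 -0.002 -1.   ]] [-0.01379409 -0.7644436   0.14508318] 0.08795491814123453
wrist 0.92 [203.2, 263.1, 31.8, 52.1] 729 [-0.0665 -0.165   0.1541]
0.075 117 -0.1125 -0.018
0.085 128 -0.111 -0.0234
0.095 98 -0.1054 -0.0266
0.105 173 -0.1095 -0.0205
0.115 194 -0.1032 -0.0273
0.125 115 -0.0858 -0.0434
0.132 61 -0.0778 -0.0524
rod 994 [-0.11650532  0.07502829  0.1217096 ] [-0.10272614  0.14523155  0.13331688] [-0.11120616  0.10930879  0.12920553]
```

View pics/w5c.png

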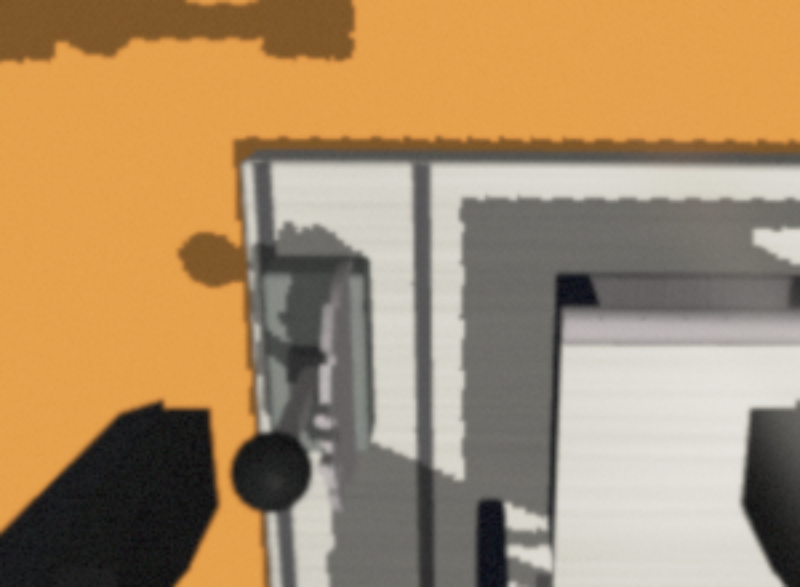

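The lever looks upright: the knob is at local x -0.0665, about 0.017 rad off centre. The rod axis is confirmed at local x -0.110, z 0.125. Now I'll go over the rod with the tool turned 90°.

>>> servo_tool(
  deltas=[
    {"dp":[-0.4,2,0],"delta_rot":[0,0,0.14]},
    {"dp":[-0.8,4,0],"delta_rot":[0,0,0.28]},
    {"dp":[-1.2,6,0],"delta_rot":[0,0,0.42]},
    {"dp":[-1.7,8,0],"delta_rot":[0,0,0.56]},
    {"dp":[-2.2,10,0],"delta_rot":[0,0,0.7]},
    {"dp":[-2.7,12,2],"delta_rot":[0,0,0.84]},
    {"dp":[-3.2,14,4],"delta_rot":[0,0,0.98]},
    {"dp":[-3.7,16,6],"delta_rot":[0,0,1.12]},
    {"dp":[-4.2,18,8],"delta_rot":[0,0,1.26]},
    {"dp":[-4.6,20.8,9],"delta_rot":[0,0,1.4]},
    {"dp":[-4.6,20.8,10],"delta_rot":[0,0,1.54]},
    {"dp":[-4.6,20.8,10],"delta_rot":[0,0,1.57]},
  ],
)

```text
t: 8.2
position: [0.5139, 0.1681, 0.2024]
tool_rot: [0.676, 0.737, -0.002, -0.001]
wrist_force: [-0.3, -0.2, 0.6]
finger_gap: 0.0882
grasp_force: 0.0
```

Run:
```python
from h import *
s=robot.get_state(); 
m,im,d=grab('wrist'); cv2.imwrite('pics/w6.png',im[:,:,::-1])
s=robot.get_state(); print(s['t'],s['position'],loc(np.array([s['position']])),R.from_quat(s['tool_rot']).as_matrix().round(3),s['joint_pos'])
P=loc(pts(m,d,np.ones(d.shape,bool))); G=P[(P[:,2]>.115)&(P[:,2]<.14)&(P[:,1]>.075)&(P[:,1]<.16)&(P[:,0]<-.09)&(P[:,0]>-.13)]
print('rod',len(G),G.min(0),G.max(0),G.mean(0))
```

```text
8.25 [0.51424014 0.16772657 0.20355386] [[-0.10934661  0.11326714  0.20355386]] [[-0.086  0.996 -0.003]
 [ 0.996  0.086 -0.   ]
 [-0.    -0.003 -1.   ]] [ 9.86285733e-02  3.77985517e-01  1.50114546e+00 -1.06351394e-04
  1.26503292e+00  1.25556585e-02]
rod 2319 [-0.11626108  0.07508358  0.11811475] [-0.1025618   0.14564756  0.1327397 ] [-0.1095145   0.11269674  0.12954435]
```

View pics/w6.png

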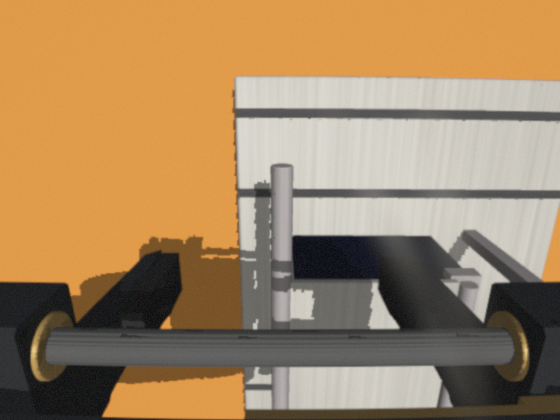

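The rod at column 282 lies midway between the fingers, so I'll descend 9.7 cm and grip.

>>> servo_tool(
  deltas=[
    {"dp":[0.3,0,3],"delta_rot":[0,0,0]},
    {"dp":[0.3,0,6],"delta_rot":[0,0,0]},
    {"dp":[0.3,0,8.5],"delta_rot":[0,0,0]},
    {"dp":[0.3,0,9.7],"delta_rot":[0,0,0]},
    {"dp":[0.3,0,9.7],"delta_rot":[0,0,0]},
    {"dp":[0.3,0,9.7],"delta_rot":[0,0,0]},
  ],
)

```text
t: 8.85
position: [0.5147, 0.1708, 0.1088]
tool_rot: [0.675, 0.737, 0.001, 0.001]
wrist_force: [0.1, -0.3, 0.2]
finger_gap: 0.0878
grasp_force: 0.0
```

>>> servo_tool(
  deltas=[
    {"dp":[0,0,0],"delta_rot":[0,0,0]},
    {"dp":[0,0,0],"delta_rot":[0,0,0]},
    {"dp":[0,0,0],"delta_rot":[0,0,0]},
    {"dp":[0,0,0],"delta_rot":[0,0,0]},
    {"dp":[0,0,0],"delta_rot":[0,0,0]},
    {"dp":[0,0,0],"delta_rot":[0,0,0]},
    {"dp":[0,0,0],"delta_rot":[0,0,0]},
    {"dp":[0,0,0],"delta_rot":[0,0,0]},
    {"dp":[0,0,0],"delta_rot":[0,0,0]},
    {"dp":[0,0,0],"delta_rot":[0,0,0]},
  ],
  grip=1,
)

```text
t: 9.85
position: [0.5144, 0.171, 0.1079]
tool_rot: [0.676, 0.737, 0.001, 0.0]
wrist_force: [1.8, 0.9, -1.0]
finger_gap: 0.0126
grasp_force: 30.0
```

Run:
```python
from h import *
s=robot.get_state(); p=np.array(s['position']); Rt=R.from_quat(s['tool_rot'])
print(s['t'],p,loc(p[None]),Rt.as_matrix().round(3),s['wrist_force'],s['ft_torque'])
# arc: grip point is 19 mm behind TCP; rod assumed local x -.11, z .125 now
for a in np.arange(0,1.5709,np.pi/40):
    dx=.13*(1-np.cos(a)); dz=.13*np.sin(a)
    w=np.r_[dx*U,dz]; print(round(a,3),(Rt.inv().apply(w)*100).round(1))
```

```text
9.85 [0.51443639 0.17104345 0.10786965] [[-0.10887924  0.11655679  0.10786965]] [[-0.087  0.996  0.001]
 [ 0.996  0.087  0.   ]
 [ 0.     0.001 -1.   ]] [ 1.8381556   0.90816773 -0.99468146] [-0.11111297 -0.26507621 -0.01982212]
0.0 [0. 0. 0.]
0.079 [-0.  0. -1.]
0.157 [-0.   0.2 -2. ]
0.236 [-0.   0.4 -3. ]
0.314 [-0.   0.6 -4. ]
0.393 [-0.  1. -5.]
0.471 [-0.   1.4 -5.9]
0.55 [-0.   1.9 -6.8]
0.628 [-0.   2.5 -7.6]
0.707 [-0.   3.1 -8.4]
0.785 [-0.   3.8 -9.2]
0.864 [-0.   4.6 -9.9]
0.942 [ -0.    5.4 -10.5]
1.021 [ -0.    6.2 -11.1]
1.1 [ -0.    7.1 -11.6]
1.178 [ -0.   8. -12.]
1.257 [ -0.    9.  -12.4]
1.335 [ -0.   10.  -12.6]
1.414 [ -0.1  11.  -12.8]
1.492 [ -0.1  12.  -12.9]
1.571 [ -0.1  13.  -13. ]
```

The rod is gripped. I'll swing along the arc with the tool kept vertical, first half.

>>> servo_tool(
  deltas=[
    {"dp":[0,0,-1],"delta_rot":[0,0,0]},
    {"dp":[0,0.2,-2],"delta_rot":[0,0,0]},
    {"dp":[0,0.4,-3],"delta_rot":[0,0,0]},
    {"dp":[0,0.6,-4],"delta_rot":[0,0,0]},
    {"dp":[0,1,-5],"delta_rot":[0,0,0]},
    {"dp":[0,1.4,-5.9],"delta_rot":[0,0,0]},
    {"dp":[0,1.9,-6.8],"delta_rot":[0,0,0]},
    {"dp":[0,2.5,-7.6],"delta_rot":[0,0,0]},
    {"dp":[0,3.1,-8.4],"delta_rot":[0,0,0]},
    {"dp":[0,3.8,-9.2],"delta_rot":[0,0,0]},
    {"dp":[0,3.8,-9.2],"delta_rot":[0,0,0]},
    {"dp":[0,3.8,-9.2],"delta_rot":[0,0,0]},
  ],
)

```text
t: 11.05
position: [0.5537, 0.1741, 0.1966]
tool_rot: [0.676, 0.737, 0.001, 0.001]
wrist_force: [26.1, 3.5, -30.5]
finger_gap: 0.0122
grasp_force: 32.0
```

```bash
cat > a.py <<'E'
from h import *
s=robot.get_state(); p=np.array(s['position']); Rt=R.from_quat(s['tool_rot']); l=loc(p[None])[0]; g=l+[0,0,.019]
print(s['t'],l.round(4),s['wrist_force'].round(1),'gap',s['finger_gap'],s['grasp_force'])
print('tcp angle/rad',np.arctan2(g[2]-.125,.02-g[0]),np.hypot(g[2]-.125,.02-g[0]))
for cam in ('wrist','scene','top'):
  m,im,d=grab(cam); cv2.imwrite(f'pics/a{s["t"]:.0f}{cam}.png',im[:,:,::-1])
  for o in robot.outline_of('guard',cam)[:1]:
    q=loc(pts(m,d,o['pixels'])); q=q[(q[:,2]>.12)&(abs(q[:,1])<.06)&(q[:,0]>-.15)&(q[:,0]<.1)]
    if len(q)<50: continue
    c=np.median(q,0); A=q[:,[0,2]]-[.02,.125]; r=np.hypot(*A.T); k=(r>.04)&(r<.12)
    print(cam,round(o['confidence'],2),len(q),'plate angle',np.median(np.arctan2(A[k,1],-A[k,0])),k.sum())
E
python3 a.py
```

```text
11.05 [-0.0695  0.1164  0.1966] [ 26.1   3.5 -30.5] gap 0.01216174946830951 32.0006588101387
tcp angle/rad 0.7915267822144915 0.12741331391457267
wrist 0.67 405 plate angle 0.8279915983058146 392
scene 0.65 1944 plate angle 0.853886404996951 1078
top 0.65 900 plate angle 0.8477203710724359 512
```

The force is about 40 N along the radius, so the commanded radius is roughly 3 mm too large. I'll continue with an inward correction.

>>> servo_tool(
  deltas=[
    {"dp":[0,0.2,0.2],"delta_rot":[0,0,0]},
    {"dp":[0,0.6,-0.1],"delta_rot":[0,0,0]},
    {"dp":[0,1.0,-0.45],"delta_rot":[0,0,0]},
    {"dp":[0,1.4,-0.8],"delta_rot":[0,0,0]},
    {"dp":[0,1.8,-1.1],"delta_rot":[0,0,0]},
    {"dp":[0,2.2,-1.4],"delta_rot":[0,0,0]},
    {"dp":[0,2.6,-1.65],"delta_rot":[0,0,0]},
    {"dp":[0,3.0,-1.9],"delta_rot":[0,0,0]},
    {"dp":[0,3.4,-2.1],"delta_rot":[0,0,0]},
    {"dp":[0,3.4,-2.1],"delta_rot":[0,0,0]},
    {"dp":[0,3.4,-2.1],"delta_rot":[0,0,0]},
  ],
)

```text
t: 12.45
position: [0.5854, 0.1768, 0.2177]
tool_rot: [0.676, 0.737, -0.002, -0.001]
wrist_force: [9.2, -0.5, -24.5]
finger_gap: 0.0108
grasp_force: 31.6
```

```bash
python3 a.py
```

```text
12.45 [-0.0376  0.1164  0.2177] [  9.2  -0.5 -24.5] gap 0.010808473785362767 31.587352752685547
tcp angle/rad 1.0943194843372308 0.12567442422134667
wrist 0.66 761 plate angle 1.1362468639250727 761
scene 0.66 1749 plate angle 1.1549468959267237 940
top 0.66 574 plate angle 1.149996678405358 258
```

```bash
cat > rod.py <<'E'
from h import *
from scipy.optimize import least_squares
s=robot.get_state(); p=np.array(s['position']); l=loc(p[None])[0]
print(s['t'],'tcp',l.round(4),s['wrist_force'].round(1),s['ft_torque'].round(2),s['finger_gap'])
for cam in ('scene','top','wrist'):
  m,im,d=grab(cam); ol=robot.outline_of('guard',cam)
  if not ol: continue
  q=loc(pts(m,d,ol[0]['pixels'])); r=np.hypot(q[:,0]-.02,q[:,2]-.125)
  k=q[(r>.124)&(r<.15)&(((q[:,1]>-.06)&(q[:,1]<.09))|((q[:,1]>.13)&(q[:,1]<.147)))&(q[:,2]>.12)]
  if len(k)<20: continue
  f=least_squares(lambda c:np.hypot(k[:,0]-c[0],k[:,2]-c[1])-.007,[l[0],l[2]+.015],loss='soft_l1',f_scale=.002).x
  print(cam,len(k),'rod x,z',f.round(4),'angle',np.arctan2(f[1]-.125,.02-f[0]).round(3),'r',np.hypot(f[1]-.125,.02-f[0]).round(4),'above tip',(f[1]-l[2]).round(4))
E
python3 rod.py
```

```text
12.75 tcp [-0.0377  0.1164  0.2176] [  9.1  -1.8 -24.7] [-0.3  -1.11 -0.  ] 0.011071964450517092
top 185 rod x,z [-0.0373  0.2444] angle 1.123 r 0.1325 above tip 0.0268
wrist 3230 rod x,z [-0.0381  0.2402] angle 1.104 r 0.129 above tip 0.0225
```

```bash
ls pics
python3 - <<'E'
import cv2
cv2.imwrite('pics/z.png',cv2.resize(cv2.imread('pics/a12scene.png')[150:290,220:390],(729,600),interpolation=cv2.INTER_CUBIC))
E
```

```text
a11scene.png
a11top.png
a11wrist.png
a12scene.png
a12top.png
a12wrist.png
scene.png
top.png
v1.png
w1.png
w1c.png
w2.png
w3.png
w4scene.png
w4wrist.png
w5c.png
w5scene.png
w5wrist.png
w6.png
```

View pics/z.png

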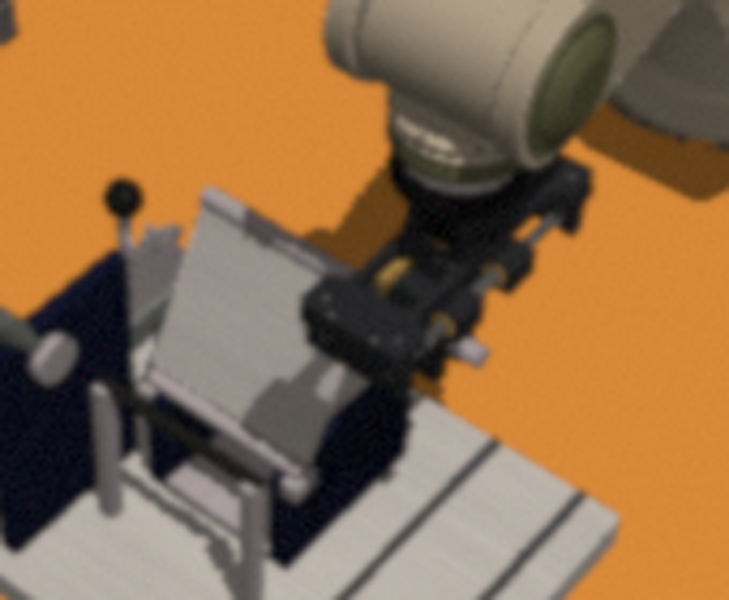

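The scene crop shows the rod held well inside the fingers, its end sticking out at (470,350), and the lever still upright. The rod sits about 22.5 mm above the tip, so I'll re-base the arc on that and go to about 1.5 rad.

>>> servo_tool(
  deltas=[
    {"dp":[0,0,0.2],"delta_rot":[0,0,0]},
    {"dp":[0,0.4,0],"delta_rot":[0,0,0]},
    {"dp":[0,1.0,-0.25],"delta_rot":[0,0,0]},
    {"dp":[0,1.6,-0.46],"delta_rot":[0,0,0]},
    {"dp":[0,2.2,-0.66],"delta_rot":[0,0,0]},
    {"dp":[0,2.9,-0.8],"delta_rot":[0,0,0]},
    {"dp":[0,3.5,-0.94],"delta_rot":[0,0,0]},
    {"dp":[0,4.0,-1.0],"delta_rot":[0,0,0]},
    {"dp":[0,4.4,-1.05],"delta_rot":[0,0,0]},
    {"dp":[0,4.8,-1.1],"delta_rot":[0,0,0]},
    {"dp":[0,4.8,-1.1],"delta_rot":[0,0,0]},
    {"dp":[0,4.8,-1.1],"delta_rot":[0,0,0]},
  ],
)

```text
t: 14.25
position: [0.6333, 0.1808, 0.2312]
tool_rot: [0.676, 0.737, -0.001, -0.0]
wrist_force: [0.1, -4.3, -16.5]
finger_gap: 0.011
grasp_force: 30.9
```

```bash
python3 rod.py; python3 a.py
```

```text
14.25 tcp [0.0104 0.1166 0.2312] [  0.1  -4.3 -16.5] [-0.96  0.28 -0.05] 0.011046499686416397
scene 188 rod x,z [0.0103 0.2546] angle 1.496 r 0.13 above tip 0.0234
top 182 rod x,z [0.0098 0.2571] angle 1.494 r 0.1325 above tip 0.0259
wrist 3253 rod x,z [0.0097 0.2536] angle 1.491 r 0.129 above tip 0.0224
14.55 [0.0103 0.1166 0.2312] [  0.2  -6.2 -15.9] gap 0.01154430976964157 30.904566943645477
tcp angle/rad 1.4932892552750618 0.1256078246930532
wrist 0.78 67 plate angle nan 0
top 0.65 289 plate angle 1.4492584987812027 50
  return _methods._mean(a, axis=axis, dtype=dtype,
  ret = ret.dtype.type(ret / rcount)
```

>>> servo_tool(
  deltas=[
    {"dp":[0,0.3,0.05],"delta_rot":[0,0,0]},
    {"dp":[0,0.6,0.1],"delta_rot":[0,0,0]},
    {"dp":[0,0.8,0.1],"delta_rot":[0,0,0]},
    {"dp":[0,0.95,0.1],"delta_rot":[0,0,0]},
    {"dp":[0,1.0,0.1],"delta_rot":[0,0,0]},
    {"dp":[0,1.0,0.1],"delta_rot":[0,0,0]},
    {"dp":[0,1.0,0.1],"delta_rot":[0,0,0]},
    {"dp":[0,1.0,0.1],"delta_rot":[0,0,0]},
    {"dp":[0,1.0,0.1],"delta_rot":[0,0,0]},
    {"dp":[0,1.0,0.1],"delta_rot":[0,0,0]},
    {"dp":[0,1.0,0.1],"delta_rot":[0,0,0]},
    {"dp":[0,1.0,0.1],"delta_rot":[0,0,0]},
  ],
)

```text
t: 16.05
position: [0.6432, 0.1817, 0.2311]
tool_rot: [0.676, 0.737, -0.001, -0.0]
wrist_force: [-0.8, -5.9, -11.4]
finger_gap: 0.0111
grasp_force: 30.5
```

```bash
python3 rod.py
python3 - <<'E'
from h import *
from scipy.optimize import least_squares
for cam in ('scene','top'):
  m,im,d=grab(cam); cv2.imwrite(f'pics/f{cam}.png',im[:,:,::-1])
  for N in ('lever_knob','lever','lever_base'):
   for o in robot.outline_of(N,cam)[:1]:
    k=loc(pts(m,d,o['pixels'])); k=k[(k[:,2]>.142)&(k[:,2]<.175)]
    if len(k)>9: print(cam,N,len(k),least_squares(lambda c:np.linalg.norm(k-c,axis=1)-.014,k.mean(0)-[0,0,.008],loss='soft_l1',f_scale=.002).x)
cv2.imwrite('pics/zz.png',cv2.resize(cv2.imread('pics/fscene.png')[150:290,220:390],(729,600),interpolation=cv2.INTER_CUBIC))
E
```

```text
16.05 tcp [0.0203 0.1166 0.2311] [ -0.8  -5.9 -11.4] [-0.91  0.53 -0.08] 0.011113001526670288
scene 238 rod x,z [0.0205 0.2552] angle 1.575 r 0.1302 above tip 0.0241
top 168 rod x,z [0.0199 0.2571] angle 1.57 r 0.1321 above tip 0.026
wrist 3215 rod x,z [0.0197 0.2541] angle 1.569 r 0.1291 above tip 0.0229
scene lever_knob 71 [-0.06560467 -0.16299069  0.15513972]
scene lever 74 [-0.06564353 -0.16300749  0.15518141]
scene lever_base 63 [-0.06577201 -0.16284225  0.15496198]
top lever_knob 49 [-0.06670406 -0.16357687  0.15544947]
top lever 21 [-0.06801269 -0.16433936  0.15459288]
top lever_base 49 [-0.06670406 -0.16357687  0.15544947]
```

View pics/zz.png

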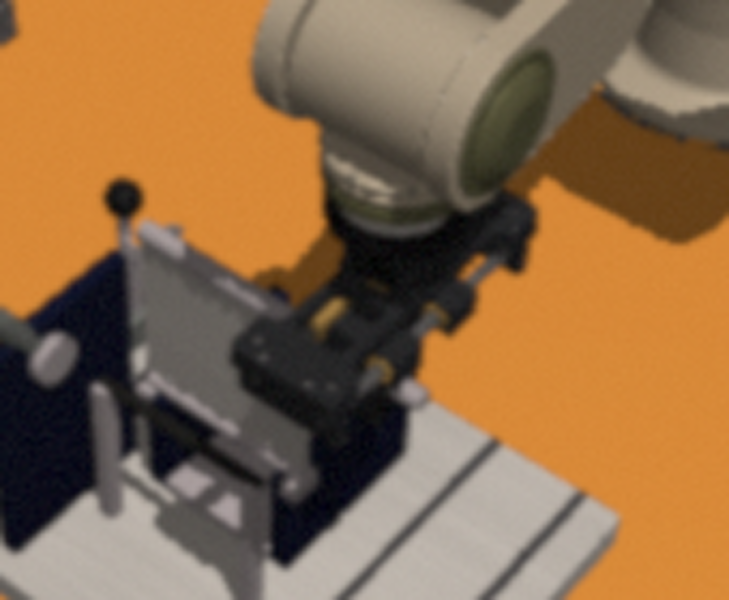

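The crop shows the guard standing upright with the rod gripped (its end at (415,395)) and the lever upright at (122,197). The guard angle measures about 1.57 rad and the knob -0.066, so I'm handing in.

```bash
python3 -c "
from workcell import robot
print(robot.hand_in())"
```

```text
the job is handed in; nothing more can be done
None
```

I've handed the job in: the lock lever is in the middle notch (about 0.02 rad off centre), and the guard is still gripped and held at its balance point (measured at about 1.57 rad), but the hand-in returned no verdict.

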